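# Clamp a memory stick in one bay of a crowded four-clamp jig

### The job

Lay the black memory stick flat and lengthwise in the bay of the clamp that has the wing knob, between its jaw and its end stop, and let go of it. Then turn that wing knob clockwise until the jaw has pushed the stick home against the stop and grips it firmly but gently (about 12 N), and let go. Do not touch the three round knobs beside it, and leave the card case, the tin and the tweezers where they are.

Things in the scene. Friction and masses are not known exactly. Their poses are not given: they have to be found in the camera images.
- stick: loose black memory stick, 54 x 18 x 9 mm (its own x, y, z), 20 g, lying flat on the riser's board (top 150 mm above the desk) at the start; origin at the centre of its underside, x along its length. Either end may face the jaw.
- clamp_a: the clamp with the wing knob, one of four in a row, 46 mm apart side by side along its y, on a fixed aluminium plate whose top is 10 mm above the riser's board (160 mm above the desk); their order varies. Black housing 40 x 44 mm (its x, y), 18 mm high, centred on the knob's axis. Origin on the plate's top under the knob's axis; z up, x points from the knob along the bay, away from the robot.
- bay_a (a point): point on the plate's top (10 mm above the board) on the wing-knob clamp's bay centre line, 65 mm ahead of the knob's axis; axes as the clamp's. The bay is flat, without side walls, marked by two thin flat lines 13 mm either side. It ends at an upright aluminium stop (34 mm wide, 14 mm high) whose face was set by hand 35 to 41 mm ahead of this point; its exact place is not reported.
- jaw_a: the clamp's steel jaw, 22 mm wide, 14 mm high, with a thin rubber face and a stiff spring (10 N per mm) behind it; origin at the middle of the foot of its front face, on the plate's top, x as the clamp's. The face stands at x = 30 mm in the clamp's frame + 12 mm per rad of joint knob_a.
- knob_a (a joint): angle of the wing knob, rad, growing clockwise seen from above (at most 2.4), 0 to 0.3 at the start. Drives the jaw by rack and pinion, 12 mm per rad, and stays where left. Its drag of 0.16 N m (either sign at standstill, so compare equal small steps) is topped by 0.012 N m per newton of jaw force. With the stick home, jaw force climbs about 100 N per rad.
- knob_a_mark (a point): white mark on top of the wing knob, 11 mm from its axis, 52.5 mm above the board. The wing is a bar 30 mm long, 10 mm thick, 19 mm high, its top 52.5 mm above the board, on a round collar of 13 mm radius whose top is 33.5 mm above the board. The mark is at one end of the bar, which lies along the line from axis to mark (along the clamp's x at angle 0).
- knob_b_mark (a point): white mark on the rim of a round neighbour knob (11 mm radius, top 48.5 mm above the board), 11 mm from its axis. The knob turns easily when touched.
- knob_c_mark (a point): the same on another round neighbour knob
- knob_d_mark (a point): the same on the third round neighbour knob
- knob_b: a round neighbour knob, 22 mm across; origin on its axis, at the foot of the knob, 29.5 mm above the board
- knob_c: another round neighbour knob, the same
- knob_d: the third round neighbour knob, the same
- card_case: small loose card case, 42 x 58 x 11 mm, bystander
- screw_tin: small round loose tin, 54 mm across, 23 mm high, bystander
- tweezers: loose tweezers, 109 x 16 x 9 mm, bystander

How it is judged:
By the outcome, as a careful person would: the job done as asked, in the order asked, and still so for the second after the job is handed in, with the robot touching nothing.
It also fails if it takes over 72 s, if anything falls off the work surface, if the arm or the gripper's body presses on something with over 40 N, if the wrist force passes 120 N, or if a joint passes its speed limit or range.

### The arm

A 7-joint arm with a two-finger parallel gripper is mounted at the origin on a cart in front of the work surface, level with it; the furniture and walls round the work are solid. World frame = base frame: x ahead of the robot, y to its left, z up, the work surface at z = 0. Lengths are in m, angles in rad, forces in N, time in s.
With the tool pointing down it reaches from about 0.4 to 0.85 m from the base axis. Payload 10.4 kg.
Tool frame: the origin (TCP) lies midway between the tips of the shut fingers; the grasp point (between the pads) lies 19 mm behind it; z points along the fingers, y is the line along which they close (so a half turn about z gives the same grasp; the last joint's range is limited). The gripper opens to 87 mm and grips with 3 to 60 N. Pads are 19 mm wide; open, the fingers measure 117 mm over their backs; the gripper's body (75 mm by 190 mm) begins 51 mm behind the grasp point.
Start: joints at [1.184, 0.332, -0.065, 1.46, 0.022, 1.35, -0.088], TCP at [0.222, -0.584, 0.223] pointing down, gripper open.
Joint ranges: [-2.6, 2.6], [-0.5, 2.12], [-1.47, 1.34], [0.16, 2.42], [-1.27, 4.41], [0.06, 2.06], [-2.6, 2.6]. Speed limits (rad/s): [2.22, 2.22, 2.79, 2.79, 3.14, 3.14, 3.14].

### API

Orientations are given as a unit quaternion [w, x, y, z].
In Python, from workcell import arm, camera, camera_params gives the robot as it stands.
- The arm moves only by the tool play_rows, never from a script. Its argument "deltas" is a list that holds one entry, the list of rows, each a list of 7 numbers: the turn, a rotation vector about the tool's x, y, z each as a share of pi/2 rad, from -1 to 1, then the shift along the tool's x, y, z each as a share of 10 cm, from -1 to 1, then the closure in counts, from 0 (fully open) to 255 (shut). In form: [[[rx, ry, rz, dx, dy, dz, hand], ...]]. A call has 1 to 20 rows; each row is the pose to reach, as a shift and turn from the pose commanded when the call began, along the tool's axes at that moment; what a row does not reach only later rows make up. A row lasts 1/10 s, in which the tool goes at most 50 mm and 8.59 degrees, less where a joint would pass 70% of its speed; a pose out of reach is approached as far as the arm can. A call with a number of a shift or a turn outside -1 to 1 is refused whole. A call with a gripper value outside its range is refused whole. The fingers move at their own pace and stop on an object; the grip force is fixed at half the most. Time passes only in rows, so rows that repeat a pose let the fingers close. It gives the time, the measured TCP pose, the force, the opening and the grip force at its end, in the units of the state.
- arm.get_obs(): the state, without advancing time (a new reading comes with each control period).
- camera(name): name is "scene" or "top"; returns (picture, depth): 384x512x3 uint8, red, green, blue; 384x512 float32, m along the optical axis (not along the pixel's ray), 0 where there is no reading.
- camera_params(name): a dict with "intrinsics" (3x3 intrinsics, pixels), "dist_coeffs" ([k1, k2, p1, p2, k3] as OpenCV has them; the pictures are not rectified), "xyz" and "attitude" of the camera in the world. Camera axes: x right, y up, looking along -z (the intrinsics and any distortion apply to the point x, -y, -z); pixel columns grow to the right and rows downward; lengths in m; the calibration is good to about 2 mm. A picture is of the moment at which its call begins. camera_params takes no time and is no camera call.
- arm.close_job(): hands the job in; it is judged then, once.
The state is a dict: "clock": time; "q": joint angles; "joint_velocities": joint speeds; "tau": joint torques, N m; "tool_pos": TCP position; "eef_rot": TCP orientation; "contact_force": force on the tool from outside, world axes, zero at the start; "ft_torque": the same for the moment, N m; "grip_width": opening from 0.0 (shut) to 1.0 (fully open); "gripper_force": force on a finger pad.
Only numpy, scipy, OpenCV 4.12 (cv2) and the standard library are available. Lean on these libraries where they do the work, as an engineer would, in place of code of your own. Each camera call takes 0.05 s, during which the arm holds its last target. There are 200 camera calls.

## Working session

There is one attempt and no reset: what is moved stays moved. The work goes in short steps, Python scripts to look and compute and a tool call to move; the robot and the scene stay as the last step left them, time stands still between calls to the robot, and variables do not carry over. Pictures are saved under pics/ and viewed, at most 10 in all, crops included, and the job is handed in when it is done.

Besides the shell and the picture viewer there is one more tool, called as name(argument=value, ...), one argument or row to a line, values as JSON. play_rows: Moves the arm, as the interface text tells. Its arguments: {"type":"object","properties":{"deltas":{"type":"array"}},"required":["deltas"]}

```bash
mkdir -p pics; cat > h.py <<'E'
import numpy as np,cv2
from scipy.spatial.transform import Rotation as R
from workcell import arm,camera,camera_params
def P(n):
    p=camera_params(n);a=np.array(p["attitude"],float)
    M=a if a.shape==(3,3) else R.from_quat(a[[1,2,3,0]]).as_matrix()
    return np.array(p["intrinsics"]),np.array(p["dist_coeffs"]),np.array(p["xyz"]),M
def ray(n,uv,z):
    K,d,c,M=P(n);u=cv2.undistortPoints(np.array(uv,float).reshape(-1,1,2),K,d).reshape(-1,2)
    v=np.c_[u[:,0],-u[:,1],-np.ones(len(u))]@M.T
    return c+v*((z-c[2])/v[:,2])[:,None]
def proj(n,X):
    K,d,c,M=P(n);q=(np.atleast_2d(X)-c)@M;q=q*[1,-1,-1]
    return cv2.projectPoints(q,np.zeros(3),np.zeros(3),K,d)[0].reshape(-1,2)
def snap(n,f):
    im,dp=camera(n);cv2.imwrite('pics/'+f+'.png',im[:,:,::-1]);np.save('pics/'+f+'.npy',dp);return im,dp
E
python3 - <<'E'
from h import *
for n in("scene","top"):
    snap(n,n+'0');p=camera_params(n);print(n,p)
a=cv2.imread('pics/scene0.png');b=cv2.imread('pics/top0.png')
cv2.imwrite('pics/s0.png',cv2.resize(a,(800,600)));cv2.imwrite('pics/t0.png',cv2.resize(b,(800,600)))
print(arm.get_obs())
E
```

```text
scene {'intrinsics': array([[479.94237485,   0.        , 257.82469999],
       [  0.        , 479.94237485, 187.67819197],
       [  0.        ,   0.        ,   1.        ]]), 'dist_coeffs': array([-0.17322743,  0.        ,  0.        ,  0.        ,  0.        ]), 'xyz': array([0.25938542, 0.36070212, 0.83065363]), 'attitude': array([-0.22505757, -0.0890837 ,  0.39491491,  0.88625921])}
top {'intrinsics': array([[433.69541264,   0.        , 248.58464394],
       [  0.        , 433.69541264, 199.79501868],
       [  0.        ,   0.        ,   1.        ]]), 'dist_coeffs': array([0.02925934, 0.        , 0.        , 0.        , 0.        ]), 'xyz': array([ 0.47023675, -0.23312107,  1.05237678]), 'attitude': array([-0.69985933, -0.03091366,  0.02856704,  0.7130394 ])}
{'clock': 0.1, 'q': array([ 1.18443462,  0.33281633, -0.06467207,  1.46082881,  0.02159869,
        1.34986169, -0.08846144]), 'joint_velocities': array([ 1.03548072e-03, -1.15290198e-03,  1.39365541e-04, -2.82902960e-03,
       -1.56139510e-04,  4.61774794e-05, -9.08329997e-05]), 'tau': array([ 3.31583702e-03, -6.24544287e+01,  2.57963478e-02, -3.90713024e+01,
       -6.14341465e-02,  3.66436725e-02,  2.76646512e-05]), 'tool_pos': array([ 0.22223922, -0.58380973,  0.22184225]), 'eef_rot': array([-5.93335433e-04,  9.83502285e-01,  1.80894677e-01, -1.39651079e-04]), 'contact_force': array([ 0.83601863,  0.27317697, -0.23678726]), 'ft_torque': array([ 0.02082722, -0.04895861, -0.01094727]), 'gripper_force': 0.0, 'grip_width': 1.0023475761093918}
```

View pics/s0.png

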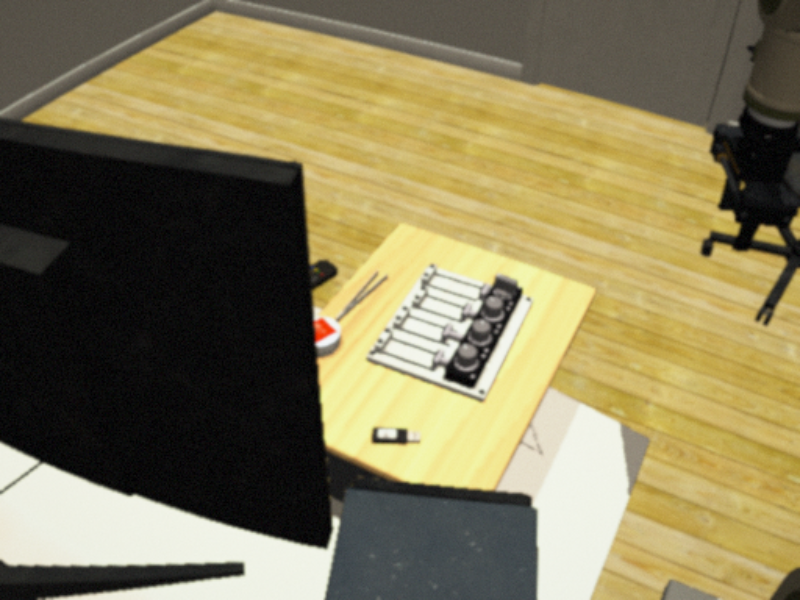

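View pics/t0.png

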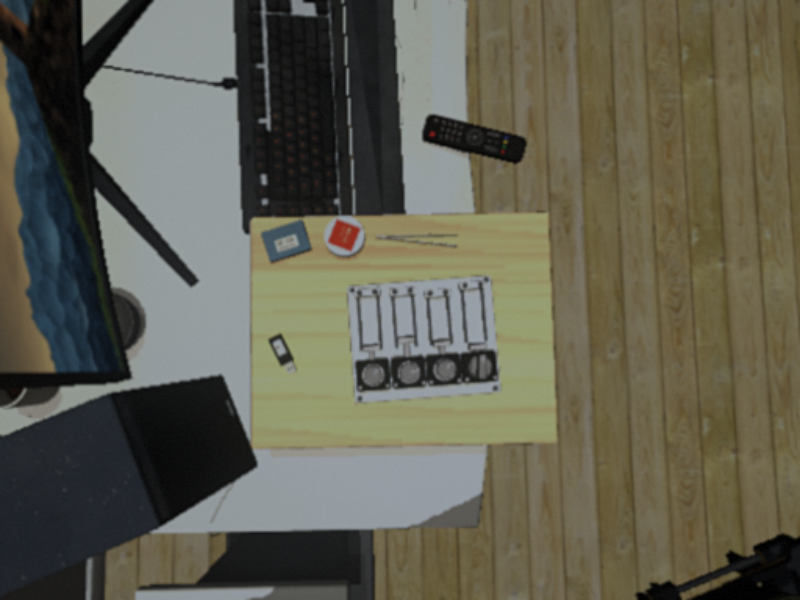

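The scene view shows the wing-knob clamp at the far right of the row, at (505,290) in the enlarged picture. In the top view the wing knob is at (481,367), the stick at (283,352) with its plug at (291,368), and a tall dark box stands at lower left.

```bash
python3 - <<'E'
from h import *
b=cv2.imread('pics/top0.png');d=np.load('pics/top0.npy')
s=.64
pts=[(481,367),(445,369),(409,371),(374,373),(283,352),(300,300),(180,430),(150,450),(235,450),(60,200),(220,380),(110,400),(255,465),(115,395),(225,378)]
for p in pts:
    u=np.array(p)*s; K,dc,c,M=P('top'); z=c[2]-d[int(u[1]),int(u[0])]
    print(p,z.round(3),ray('top',[u],z).round(3))
c1=cv2.resize(b[170:262,215:325],None,fx=7,fy=6.5*7/6.5,interpolation=cv2.INTER_CUBIC)[:600]
c1=cv2.resize(b[176:261,220:325],(735,595),interpolation=cv2.INTER_CUBIC)
c2=cv2.resize(b[205:250,160:205],(450,450),interpolation=cv2.INTER_CUBIC)
cv2.imwrite('pics/c1.png',np.clip(c1*1.5,0,255));cv2.imwrite('pics/c2.png',np.clip(c2*1.5,0,255))
E
```

```text
(481, 367) 0.204 [[ 0.471 -0.345  0.204]]
(445, 369) 0.202 [[ 0.469 -0.3    0.202]]
(409, 371) 0.201 [[ 0.468 -0.255  0.201]]
(374, 373) 0.198 [[ 0.466 -0.211  0.198]]
(283, 352) 0.158 [[ 0.496 -0.091  0.158]]
(300, 300) 0.144 [[ 0.566 -0.112  0.144]]
(180, 430) 0.222 [[0.402 0.024 0.222]]
(150, 450) 0.304 [[0.388 0.031 0.304]]
(235, 450) 0.089 [[ 0.362 -0.012  0.089]]
(60, 200) 0.303 [[0.666 0.134 0.303]]
(220, 380) 0.044 [[0.459 0.02  0.044]]
(110, 400) 0.308 [[0.443 0.073 0.308]]
(255, 465) 0.042 [[ 0.334 -0.031  0.042]]
(115, 395) 0.298 [[0.448 0.072 0.298]]
(225, 378) 0.003 [[0.462 0.023 0.003]][ WARN:0@0.263] global loadsave.cpp:1063 imwrite_ Unsupported depth image for selected encoder is fallbacked to CV_8U.
```

View pics/c1.png

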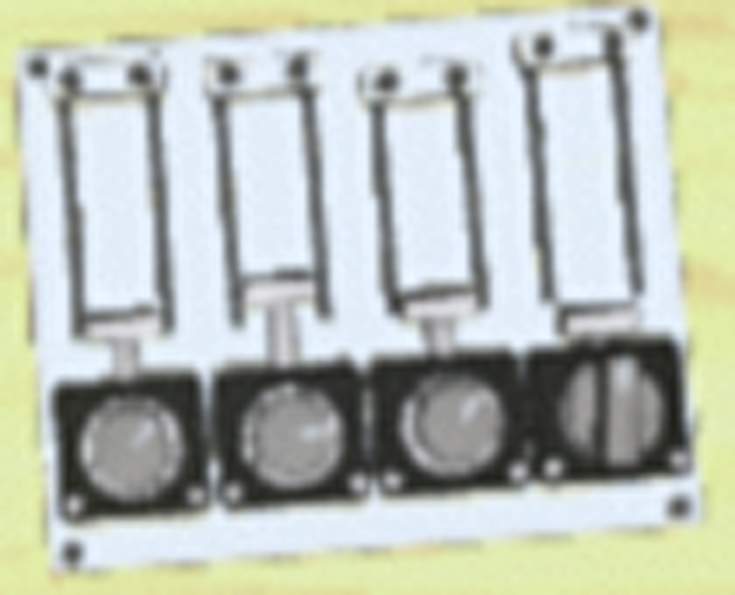

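View pics/c2.png

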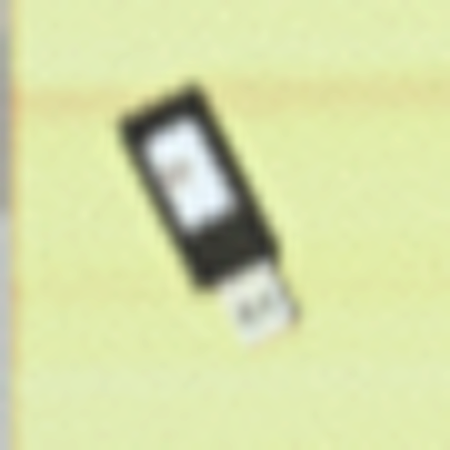

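The crops show the wing clamp's housing corners (528,350), (680,338), (690,470) and (535,485). Its bar runs at about (627,365) to (620,460). The stick's corners are (122,125), (195,85), (298,312) and (250,345).

```bash
python3 - <<'E'
from h import *
f=lambda p:np.array(p,float)/7+[220,176]-.43
T=lambda p,z:ray('top',f(p),z)[:,:2]
pl=T([(20,48),(658,10),(700,520),(52,572)],.16)
e=[pl[0]-pl[3],pl[1]-pl[2]];print('plate yaw',[np.arctan2(v[1],v[0]).round(3) for v in e],[np.linalg.norm(v).round(4) for v in e], 'edge2',[np.arctan2(-v[0],v[1])for v in (pl[0]-pl[1],pl[3]-pl[2])])
h=T([(528,350),(680,338),(690,470),(535,485)],.178);print('housing c',h.mean(0),np.linalg.norm(h[0]-h[1]),np.linalg.norm(h[0]-h[3]))
k=T([(130,445),(293,437),(457,424)],.1985);print('knobs',k,np.diff(k,axis=0))
v=k[2]-k[0];print('row yaw',np.arctan2(-(-v[0]),-v[1])*1, 'extrap wing',k.mean(0)+v)
print('wing disc c',T([(612,410)],.19)); b=T([(629,362),(625,463)],.2025);print('bar',b,b.mean(0),np.linalg.norm(b[0]-b[1]))
l=T([(545,300),(530,70),(640,295),(620,60)],.16);print('lines',l)
print('jaw front',T([(560,312),(640,305)],.174),'stop front', T([(530,70),(620,60)],.16))
g=lambda p,z:ray('top',np.array(p,float)/10+[160,205]-.45,z)[:,:2]
s=g([(122,125),(195,85),(298,312),(250,345)],.158);print('stick',s); a=s[:2].mean(0);p=s[2:].mean(0)
print('len',np.linalg.norm(a-p),'c',(a+p)/2,'yaw back',np.arctan2(*(a-p)[::-1]))
# other view check: stick centroid
im=cv2.imread('pics/scene0.png'); 
q=ray('scene',np.array([(373,436),(421,438)])*.64,.1545)[:,:2];print('scene stick',q,q.mean(0))
q=ray('scene',np.array([(505,282)])*.64,.2025);print('scene wing',q)
E
```

```text
plate yaw [np.float64(0.047), np.float64(0.05)] [np.float64(0.1542), np.float64(0.1503)] edge2 [np.float64(0.0407909506124503), np.float64(0.06154170900099267)]
housing c [ 0.47246738 -0.34576991] 0.043780468681061065 0.038605799086840836
knobs [[ 0.46526348 -0.2090501 ]
 [ 0.46665161 -0.25473655]
 [ 0.46944141 -0.30072786]] [[ 0.00138814 -0.04568645]
 [ 0.0027898  -0.04599132]]
row yaw 0.045540478077831376 extrap wing [ 0.47129677 -0.34651594]
wing disc c [[ 0.47259013 -0.34529622]]
bar [[ 0.48581674 -0.34881156]
 [ 0.45780008 -0.34683364]] [ 0.47180841 -0.3478226 ] 0.028086394595692225
lines [[ 0.50520565 -0.33053001]
 [ 0.57323792 -0.32800353]
 [ 0.50616228 -0.35842278]
 [ 0.57570081 -0.35464705]]
jaw front [[ 0.50111208 -0.33323215]
 [ 0.50271081 -0.35636768]] stop front [[ 0.57323792 -0.32800353]
 [ 0.57570081 -0.35464705]]
stick [[ 0.51297605 -0.07177048]
 [ 0.52094708 -0.08684657]
 [ 0.47385679 -0.10778269]
 [ 0.46729524 -0.09789133]]
len 0.052011619593951994 c [ 0.49376879 -0.09107277] yaw back 0.4694206803630792
scene stick [[ 0.51502719 -0.07796999]
 [ 0.46691072 -0.10135262]] [ 0.49096896 -0.0896613 ]
scene wing [[ 0.46924715 -0.33852885  0.2025    ]]
```

play_rows(
  deltas=[
    [[0, 0, 0, 0.1, 0, -0.5, 0], [0, 0, 0, 0.3, 0, -1, 0], [0, 0, 0, 0.3, 0, -1, 0]],
  ],
)

```text
clock: 0.4
tool_pos: [0.2538, -0.5737, 0.3289]
eef_rot: [0.004, 0.983, 0.182, 0.002]
contact_force: [0.2, -1.1, -0.7]
grip_width: 1.003
gripper_force: 0.0
```

play_rows(
  deltas=[
    [[0, 0, 0, 0.33, -0.3, 0, 0], [0, 0, 0, 0.66, -0.6, 0, 0], [0, 0, 0, 1, -0.9, 0, 0], [0, 0, 0, 1, -0.9, 0, 0]],
  ],
)

```text
clock: 0.8
tool_pos: [0.3162, -0.4483, 0.323]
eef_rot: [-0.0, 0.983, 0.185, 0.001]
contact_force: [0.5, -1.1, -0.4]
grip_width: 1.0
gripper_force: 0.0
```

play_rows(
  deltas=[
    [[0, 0, 0, 0.33, -0.3, 0, 0], [0, 0, 0, 0.66, -0.6, 0, 0], [0, 0, 0, 1, -0.9, 0, 0], [0, 0, 0, 1, -0.9, 0, 0]],
  ],
)

```text
clock: 1.2
tool_pos: [0.3767, -0.3285, 0.3228]
eef_rot: [-0.0, 0.983, 0.185, 0.001]
contact_force: [-0.7, -1.3, -0.4]
grip_width: 1.005
gripper_force: 0.0
```

play_rows(
  deltas=[
    [[0, 0, 0, 0.33, -0.3, 0, 0], [0, 0, 0, 0.66, -0.6, 0, 0], [0, 0, 0, 1, -0.9, 0, 0], [0, 0, 0, 1, -0.9, 0, 0]],
  ],
)

```text
clock: 1.6
tool_pos: [0.4372, -0.2088, 0.3226]
eef_rot: [-0.001, 0.983, 0.185, 0.001]
contact_force: [-0.2, -0.6, -0.0]
grip_width: 1.0
gripper_force: 0.0
```

play_rows(
  deltas=[
    [[0, 0, 0, 0.33, -0.3, 0, 60], [0, 0, 0, 0.66, -0.6, 0, 90], [0, 0, -0.067, 1, -0.9, 0, 100], [0, 0, -0.067, 1, -0.9, 0, 100], [0, 0, -0.067, 1, -0.9, 0, 100]],
  ],
)

```text
clock: 2.1
tool_pos: [0.4962, -0.0948, 0.3221]
eef_rot: [-0.0, 0.972, 0.233, -0.0]
contact_force: [-0.3, -0.7, -0.5]
grip_width: 0.648
gripper_force: 0.0
```

```bash
cat >> h.py <<'E'
def go(x,y,z,yaw=None):
    o=arm.get_obs();q=np.array(o["eef_rot"]);M=R.from_quat(q[[1,2,3,0]]).as_matrix();p=np.array(o["tool_pos"])
    yw=np.arctan2(M[1,0],M[0,0]);d=M.T@(np.array([x,y,z])-p)/.1
    r=0 if yaw is None else -((yaw-yw+np.pi)%(2*np.pi)-np.pi)/(np.pi/2)
    print('pos',p.round(4),'yaw',yw.round(3),'d',d.round(3),'rz',round(r,3),'q7',o["q"][6].round(2),'clk',o["clock"],'F',np.round(o["contact_force"],1),'T',np.round(o["ft_torque"],3),'w',o["grip_width"]*87)
E
python3 -c "
from h import *
go(.4935,-.0908,.20,.469)"
```

```text
pos [ 0.4962 -0.0948  0.3221] yaw 0.47 d [-0.006 -0.047  1.221] rz 0.001 q7 -1.03 clk 2.1 F [-0.3 -0.7 -0.5] T [ 0.028 -0.02   0.031] w 56.35923236961716
```

play_rows(
  deltas=[
    [[0, 0, 0, 0, -0.05, 0.5, 120], [0, 0, 0, 0, -0.05, 1.0, 120], [0, 0, 0, 0, -0.05, 1.0, 120], [0, 0, 0, 0, -0.05, 1.0, 120]],
  ],
)

```text
clock: 2.5
tool_pos: [0.4936, -0.0917, 0.2235]
eef_rot: [-0.0, 0.973, 0.231, -0.0]
contact_force: [1.3, 0.5, 0.7]
grip_width: 0.532
gripper_force: 0.0
```

```bash
python3 - <<'E'
from h import *
im,_=snap('scene','s1');im=im[:,:,::-1]
u=proj('scene',[.4935,-.0908,.155])[0].astype(int);print(u)
cv2.imwrite('pics/s1c.png',cv2.resize(im[u[1]-70:u[1]+40,u[0]-60:u[0]+60],None,fx=5,fy=5,interpolation=cv2.INTER_CUBIC))
go(.4935,-.0908,.1525,.469)
E
```

```text
[253 278]
pos [ 0.4947 -0.0914  0.2249] yaw 0.467 d [-0.009 -0.012  0.724] rz -0.001 q7 -1.05 clk 2.55 F [0.8 0.6 2.1] T [-0.011 -0.008 -0.041] w 46.59115911403689
```

View pics/s1c.png

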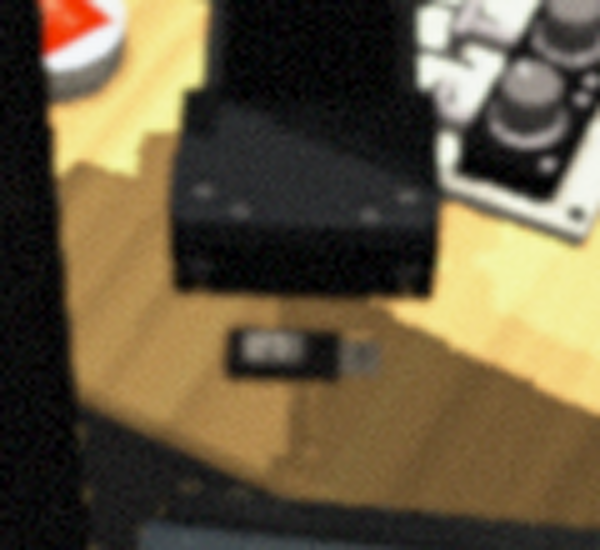

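The gripper body sits straight above the stick, which is at (305,355) in the crop.

play_rows(
  deltas=[
    [[0, 0, 0, 0, -0.01, 0.3, 120], [0, 0, 0, 0, -0.01, 0.6, 120], [0, 0, 0, 0, -0.01, 0.7, 120], [0, 0, 0, 0, -0.01, 0.7, 120], [0, 0, 0, 0, -0.01, 0.7, 120]],
  ],
)

```text
clock: 3.05
tool_pos: [0.4948, -0.0897, 0.1548]
eef_rot: [0.001, 0.973, 0.232, 0.001]
contact_force: [0.7, 0.5, 0.6]
grip_width: 0.531
gripper_force: 0.0
```

play_rows(
  deltas=[
    [[0, 0, 0, 0, 0, 0, 160], [0, 0, 0, 0, 0, 0, 255], [0, 0, 0, 0, 0, 0, 255], [0, 0, 0, 0, 0, 0, 255], [0, 0, 0, 0, 0, 0, 255], [0, 0, 0, 0, 0, 0, 255], [0, 0, 0, 0, 0, 0, 255]],
  ],
)

```text
clock: 3.75
tool_pos: [0.4936, -0.0893, 0.1527]
eef_rot: [0.0, 0.973, 0.232, 0.0]
contact_force: [-0.3, -0.6, 3.1]
grip_width: 0.208
gripper_force: 30.0
```

play_rows(
  deltas=[
    [[0, 0, 0, 0, 0, -0.3, 255], [0, 0, 0, 0, 0, -0.7, 255], [0, 0, 0, 0, 0, -1, 255], [0, 0, 0, 0, 0, -1, 255]],
  ],
)

```text
clock: 4.15
tool_pos: [0.4953, -0.0893, 0.2566]
eef_rot: [0.002, 0.973, 0.232, 0.003]
contact_force: [0.6, -0.4, 0.2]
grip_width: 0.204
gripper_force: 30.0
```

play_rows(
  deltas=[
    [[0, 0, 0, -0.1, 0.3, 0, 255], [0, 0, 0, -0.2, 0.6, 0, 255], [0, 0, 0, -0.25, 0.82, 0, 255], [0, 0, 0, -0.25, 0.82, 0, 255]],
  ],
)

```text
clock: 4.55
tool_pos: [0.5076, -0.1773, 0.2511]
eef_rot: [-0.0, 0.973, 0.23, -0.001]
contact_force: [0.4, 0.8, -1.4]
grip_width: 0.21
gripper_force: 30.0
```

play_rows(
  deltas=[
    [[0, 0, 0, -0.1, 0.3, 0, 255], [0, 0, 0, -0.2, 0.6, 0, 255], [0, 0, 0, -0.25, 0.82, 0, 255], [0, 0, 0, -0.25, 0.82, 0, 255]],
  ],
)

```text
clock: 4.95
tool_pos: [0.5224, -0.2609, 0.2511]
eef_rot: [-0.0, 0.973, 0.231, -0.001]
contact_force: [-0.3, 1.5, 0.1]
grip_width: 0.205
gripper_force: 30.0
```

play_rows(
  deltas=[
    [[0, 0, 0.08, -0.1, 0.3, 0, 255], [0, 0, 0.16, -0.2, 0.6, 0, 255], [0, 0, 0.24, -0.25, 0.82, 0, 255], [0, 0, 0.269, -0.25, 0.82, 0, 255], [0, 0, 0.269, -0.25, 0.82, 0, 255], [0, 0, 0.269, -0.25, 0.82, 0, 255]],
  ],
)

```text
clock: 5.55
tool_pos: [0.5381, -0.341, 0.2523]
eef_rot: [-0.0, 1.0, 0.025, -0.0]
contact_force: [-0.1, 0.4, -0.6]
grip_width: 0.208
gripper_force: 30.0
```

```bash
python3 - <<'E'
from h import *
im,_=snap('scene','s2');im=im[:,:,::-1]
u=proj('scene',[.539,-.343,.2])[0].astype(int);print(u)
cv2.imwrite('pics/s2c.png',cv2.resize(im[u[1]-50:u[1]+50,u[0]-60:u[0]+60],None,fx=6,fy=6,interpolation=cv2.INTER_CUBIC))
go(.539,-.343,.165,.047)
E
```

```text
[292 169]
pos [ 0.5381 -0.3411  0.2525] yaw 0.05 d [0.008 0.02  0.875] rz 0.002 q7 -1.11 clk 5.6 F [ 0.7 -0.1 -0.1] T [0.025 0.054 0.023] w 18.252531098077487
```

View pics/s2c.png

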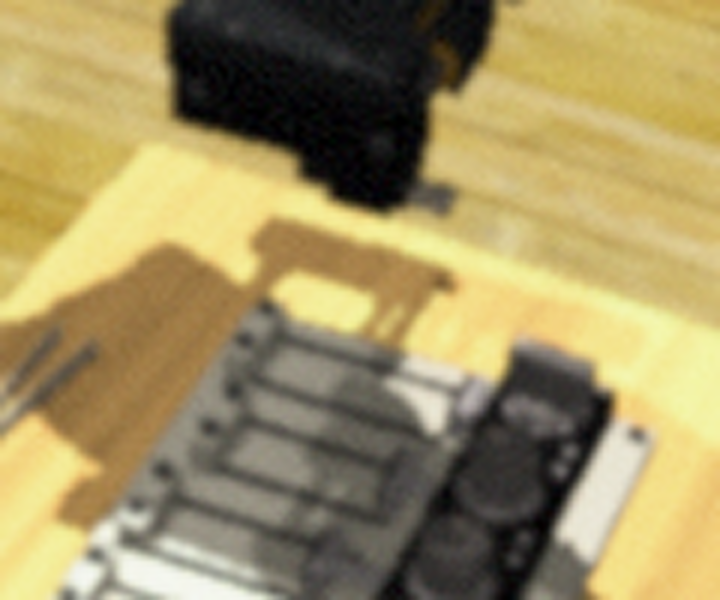

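```bash
python3 - <<'E'
from h import *
print(ray('scene',[np.array([453,197])/6+[232,119]],.254))
E
```

```text
[[ 0.51138352 -0.34525099  0.254     ]]
```

play_rows(
  deltas=[
    [[0, 0, 0, 0.01, 0.02, 0.3, 255], [0, 0, 0, 0.01, 0.02, 0.6, 255], [0, 0, 0, 0.01, 0.02, 0.7, 255], [0, 0, 0, 0.01, 0.02, 0.7, 255], [0, 0, 0, 0.01, 0.02, 0.7, 255]],
  ],
)

```text
clock: 6.1
tool_pos: [0.5395, -0.3445, 0.1841]
eef_rot: [0.0, 1.0, 0.024, 0.001]
contact_force: [-0.3, -0.6, 0.7]
grip_width: 0.204
gripper_force: 30.0
```

play_rows(
  deltas=[
    [[0, 0, 0, 0, 0, 0.12, 255], [0, 0, 0, 0, 0, 0.19, 255], [0, 0, 0, 0, 0, 0.207, 255], [0, 0, 0, 0, 0, 0.212, 255], [0, 0, 0, 0, 0, 0.212, 255], [0, 0, 0, 0, 0, 0.212, 255]],
  ],
)

```text
clock: 6.7
tool_pos: [0.539, -0.3446, 0.1622]
eef_rot: [0.0, 1.0, 0.023, 0.0]
contact_force: [-2.1, 0.9, 7.5]
grip_width: 0.206
gripper_force: 30.0
```

```bash
python3 -c "
from h import *
go(.539,-.343,.163,.047)"
```

```text
pos [ 0.539  -0.3446  0.1622] yaw 0.046 d [ 0.001 -0.016 -0.008] rz -0.0 q7 -1.12 clk 6.7 F [-2.1  0.9  7.5] T [ 0.369  0.628 -0.005] w 17.924997903666437
```

play_rows(
  deltas=[
    [[0, 0, 0, 0, 0, -0.015, 255], [0, 0, 0, 0, -0.015, -0.015, 255], [0, 0, 0, 0, -0.015, -0.015, 255], [0, 0, 0, 0, -0.015, -0.002, 255], [0, 0, 0, 0, -0.015, -0.002, 255], [0, 0, 0, 0, -0.015, -0.002, 200], [0, 0, 0, 0, -0.015, -0.002, 160], [0, 0, 0, 0, -0.015, -0.002, 140], [0, 0, 0, 0, -0.015, -0.002, 140], [0, 0, 0, 0, -0.015, -0.002, 140]],
  ],
)

```text
clock: 7.7
tool_pos: [0.5387, -0.3431, 0.1614]
eef_rot: [-0.0, 1.0, 0.023, -0.0]
contact_force: [0.6, 0.4, -0.5]
grip_width: 0.429
gripper_force: 0.0
```

play_rows(
  deltas=[
    [[0, 0, 0, 0, 0, -0.2, 140], [0, 0, 0, 0, 0, -0.5, 140], [0, 0, 0, 0, 0, -0.9, 140], [0, 0, 0, 0, 0, -0.9, 140], [0, 0, 0, 0, 0, -0.9, 140]],
  ],
)

```text
clock: 8.2
tool_pos: [0.5392, -0.3433, 0.2524]
eef_rot: [0.001, 1.0, 0.023, 0.001]
contact_force: [-0.0, -0.7, -0.9]
grip_width: 0.446
gripper_force: 0.0
```

```bash
python3 - <<'E'
from h import *
im,_=snap('scene','s3');im=im[:,:,::-1]
u=proj('scene',[.51,-.34,.16])[0].astype(int);print(u)
cv2.imwrite('pics/s3c.png',cv2.resize(im[u[1]-35:u[1]+35,u[0]-45:u[0]+45],None,fx=8,fy=8,interpolation=cv2.INTER_CUBIC))
go(.472,-.3462,.253,.047-.117+np.pi)
E
```

```text
[303 189]
pos [ 0.5386 -0.343   0.2511] yaw 0.046 d [-0.667  0.001 -0.019] rz -1.926 q7 -1.11 clk 8.25 F [-0.2 -0.7 -0.9] T [-0.009  0.017  0.034] w 39.289291876560924
```

View pics/s3c.png

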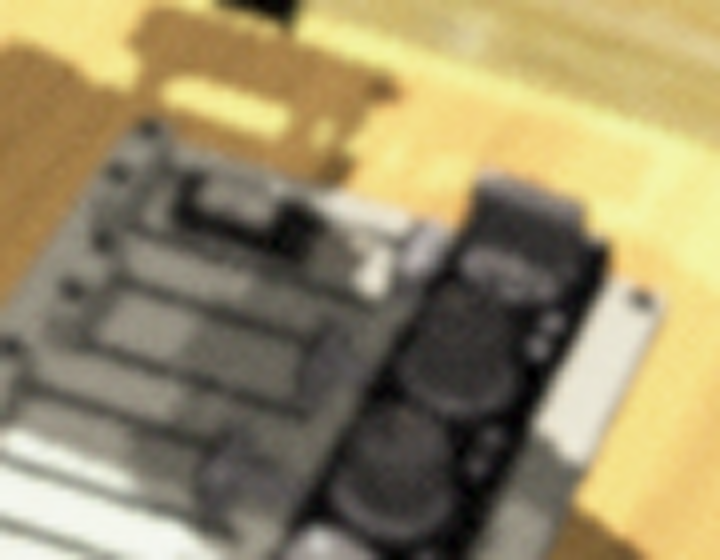

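The stick lies flat in the bay, black end toward the stop and plug at (320,240) facing the jaw. The wing bar's top runs from (482,180) to (582,208).

play_rows(
  deltas=[
    [[0, 0, -0.09, -0.2, 0, 0, 140], [0, 0, -0.18, -0.4, 0, 0, 150], [0, 0, -0.27, -0.6, 0, 0, 160], [0, 0, -0.36, -0.667, 0, 0, 165], [0, 0, -0.45, -0.667, 0, 0, 165], [0, 0, -0.54, -0.667, 0, 0, 165], [0, 0, -0.63, -0.667, 0, 0, 165], [0, 0, -0.72, -0.667, 0, 0, 165], [0, 0, -0.81, -0.667, 0, 0, 165], [0, 0, -0.9, -0.667, 0, 0, 165], [0, 0, -0.96, -0.667, 0, 0, 165], [0, 0, -0.96, -0.667, 0, 0, 165]],
  ],
)

```text
clock: 9.45
tool_pos: [0.4715, -0.346, 0.25]
eef_rot: [-0.001, 0.712, 0.702, -0.0]
contact_force: [0.1, 0.4, 0.7]
grip_width: 0.354
gripper_force: 0.0
```

play_rows(
  deltas=[
    [[0, 0, -0.09, 0, 0, 0, 165], [0, 0, -0.18, 0, 0, 0, 165], [0, 0, -0.27, 0, 0, 0, 165], [0, 0, -0.36, 0, 0, 0, 165], [0, 0, -0.45, 0, 0, 0, 165], [0, 0, -0.54, 0, 0, 0, 165], [0, 0, -0.63, 0, 0, 0, 165], [0, 0, -0.72, 0, 0, 0, 165], [0, 0, -0.81, 0, 0, 0, 165], [0, 0, -0.9, 0, 0, 0, 165], [0, 0, -0.966, 0, 0, 0, 165], [0, 0, -0.966, 0, 0, 0, 165], [0, 0, -0.966, 0, 0, 0, 165]],
  ],
)

```text
clock: 10.75
tool_pos: [0.4719, -0.3461, 0.251]
eef_rot: [-0.0, 0.037, 0.999, 0.0]
contact_force: [-0.3, -0.2, -0.0]
grip_width: 0.35
gripper_force: 0.0
```

```bash
python3 - <<'E'
from h import *
b=ray('scene',np.array([(485,183),(582,207)])/8+[258,154],.2025);print(b)
d=b[1]-b[0];print('bar yaw',np.arctan2(d[1],d[0]))
go(.472,-.3462,.1865,.047-.117+np.pi)
E
```

```text
[[ 0.48151955 -0.34419881  0.2025    ]
 [ 0.45662798 -0.34772351  0.2025    ]]
bar yaw -3.000925680521142
pos [ 0.4719 -0.3461  0.251 ] yaw 3.067 d [-0.001 -0.001  0.645] rz -0.003 q7 1.91 clk 10.75 F [-0.3 -0.2 -0. ] T [ 0.105 -0.106  0.018] w 30.44271654047063
```

play_rows(
  deltas=[
    [[0, 0, -0.025, 0, 0, 0.2, 180], [0, 0, -0.025, 0, 0, 0.4, 180], [0, 0, -0.025, 0, 0, 0.55, 180], [0, 0, -0.025, 0, 0, 0.63, 180], [0, 0, -0.025, 0, 0, 0.63, 180], [0, 0, -0.025, 0, 0, 0.63, 180]],
  ],
)

```text
clock: 11.35
tool_pos: [0.4724, -0.3463, 0.1891]
eef_rot: [0.0, 0.016, 1.0, -0.0]
contact_force: [0.2, 0.2, 0.1]
grip_width: 0.293
gripper_force: 0.0
```

play_rows(
  deltas=[
    [[0, 0, 0, 0, 0, 0, 200], [0, 0, 0, 0, 0, 0, 255], [0, 0, 0, 0, 0, 0, 255], [0, 0, 0, 0, 0, 0, 255], [0, 0, 0, 0, 0, 0, 255], [0, 0, 0, 0, 0, 0, 255]],
  ],
)

```text
clock: 11.95
tool_pos: [0.4724, -0.3464, 0.189]
eef_rot: [0.0, 0.015, 1.0, -0.0]
contact_force: [0.0, 0.3, 4.5]
grip_width: 0.114
gripper_force: 30.0
```

```bash
python3 - <<'E'
from h import *
go(.472,-.3462,.1865,.047-.117+np.pi)
E
```

```text
pos [ 0.4724 -0.3464  0.189 ] yaw 3.111 d [0.004 0.002 0.025] rz 0.025 q7 1.93 clk 11.95 F [0.  0.3 4.5] T [-0.048 -0.084 -0.151] w 9.878289683329735
```

play_rows(
  deltas=[
    [[0, 0, 0.04, 0, 0, 0, 255], [0, 0, 0.08, 0, 0, 0, 255], [0, 0, 0.12, 0, 0, 0, 255], [0, 0, 0.16, 0, 0, 0, 255], [0, 0, 0.2, 0, 0, 0, 255], [0, 0, 0.24, 0, 0, 0, 255], [0, 0, 0.28, 0, 0, 0, 255], [0, 0, 0.32, 0, 0, 0, 255], [0, 0, 0.36, 0, 0, 0, 255], [0, 0, 0.4, 0, 0, 0, 255], [0, 0, 0.44, 0, 0, 0, 255], [0, 0, 0.48, 0, 0, 0, 255], [0, 0, 0.52, 0, 0, 0, 255], [0, 0, 0.56, 0, 0, 0, 255], [0, 0, 0.6, 0, 0, 0, 255], [0, 0, 0.64, 0, 0, 0, 255]],
  ],
)

```text
clock: 13.55
tool_pos: [0.4721, -0.3468, 0.189]
eef_rot: [0.0, 0.496, 0.868, -0.0]
contact_force: [-0.8, -1.8, 4.6]
grip_width: 0.112
gripper_force: 30.0
```

```bash
python3 - <<'E'
from h import *
go(.472,-.3462,.1865)
E
```

```text
pos [ 0.4721 -0.3468  0.189 ] yaw 2.103 d [0.006 0.002 0.025] rz 0 q7 0.97 clk 13.55 F [-0.8 -1.8  4.6] T [-0.465  0.083  0.153] w 9.756728050146965
```

play_rows(
  deltas=[
    [[0, 0, 0.02, 0, 0, 0, 255], [0, 0, 0.04, 0, 0, 0, 255], [0, 0, 0.04, 0, 0, 0, 255]],
  ],
)

```text
clock: 13.85
tool_pos: [0.4721, -0.3468, 0.189]
eef_rot: [0.0, 0.522, 0.853, -0.0]
contact_force: [-2.3, -2.1, 4.4]
grip_width: 0.115
gripper_force: 30.0
```

```bash
python3 - <<'E'
from h import *
go(.472,-.3462,.1865)
snap('scene','s4')
E
```

```text
pos [ 0.4721 -0.3468  0.189 ] yaw 2.042 d [0.006 0.002 0.025] rz 0 q7 0.91 clk 13.85 F [-2.3 -2.1  4.4] T [-0.505  0.145  0.076] w 10.033598674827571
```

play_rows(
  deltas=[
    [[0, 0, 0.01, 0, 0, 0, 255], [0, 0, 0.02, 0, 0, 0, 255], [0, 0, 0.03, 0, 0, 0, 255]],
  ],
)

```text
clock: 14.2
tool_pos: [0.4721, -0.3468, 0.189]
eef_rot: [0.0, 0.542, 0.84, -0.0]
contact_force: [-2.0, -2.5, 5.4]
grip_width: 0.112
gripper_force: 30.0
```

```bash
python3 -c "
from h import *
go(.472,-.3462,.1865)"
```

```text
pos [ 0.4721 -0.3468  0.189 ] yaw 1.996 d [0.006 0.002 0.025] rz 0 q7 0.86 clk 14.2 F [-2.  -2.5  5.4] T [-0.604  0.195  0.113] w 9.768079264199779
```

play_rows(
  deltas=[
    [[0, 0, 0.01, 0, 0, 0, 255], [0, 0, 0.02, 0, 0, 0, 255], [0, 0, 0.03, 0, 0, 0, 255]],
  ],
)

```text
clock: 14.5
tool_pos: [0.4721, -0.3468, 0.189]
eef_rot: [0.0, 0.562, 0.827, -0.0]
contact_force: [-1.3, -2.3, 6.6]
grip_width: 0.112
gripper_force: 30.0
```

```bash
python3 -c "
from h import *
go(.472,-.3462,.1865)"
```

```text
pos [ 0.4721 -0.3468  0.189 ] yaw 1.949 d [0.006 0.002 0.025] rz 0 q7 0.82 clk 14.5 F [-1.3 -2.3  6.6] T [-0.519  0.255  0.149] w 9.713430178742257
```

play_rows(
  deltas=[
    [[0, 0, 0.01, 0, 0, 0, 255], [0, 0, 0.02, 0, 0, 0, 255], [0, 0, 0.03, 0, 0, 0, 255]],
  ],
)

```text
clock: 14.8
tool_pos: [0.472, -0.3469, 0.189]
eef_rot: [0.0, 0.581, 0.814, -0.0]
contact_force: [-1.2, -3.0, 4.9]
grip_width: 0.112
gripper_force: 30.0
```

```bash
python3 -c "
from h import *
go(.472,-.3462,.1865)"
```

```text
pos [ 0.472  -0.3469  0.189 ] yaw 1.902 d [0.006 0.002 0.025] rz 0 q7 0.77 clk 14.8 F [-1.2 -3.   4.9] T [-0.612  0.264  0.152] w 9.745758385823546
```

play_rows(
  deltas=[
    [[0, 0, 0.01, 0, 0, 0, 255], [0, 0, 0.02, 0, 0, 0, 255], [0, 0, 0.03, 0, 0, 0, 255]],
  ],
)

```text
clock: 15.1
tool_pos: [0.472, -0.3469, 0.189]
eef_rot: [0.0, 0.6, 0.8, -0.0]
contact_force: [-1.5, -3.4, 4.9]
grip_width: 0.113
gripper_force: 30.0
```

```bash
python3 -c "
from h import *
go(.472,-.3462,.1865)"
```

```text
pos [ 0.472  -0.3469  0.189 ] yaw 1.854 d [0.006 0.002 0.025] rz 0 q7 0.73 clk 15.1 F [-1.5 -3.4  4.9] T [-0.589  0.298  0.089] w 9.864984761290744
```

play_rows(
  deltas=[
    [[0, 0, 0.01, 0, 0, 0, 255], [0, 0, 0.02, 0, 0, 0, 255], [0, 0, 0.03, 0, 0, 0, 255]],
  ],
)

```text
clock: 15.4
tool_pos: [0.472, -0.3469, 0.189]
eef_rot: [0.0, 0.619, 0.786, -0.0]
contact_force: [-1.0, -3.1, 5.4]
grip_width: 0.11
gripper_force: 30.0
```

```bash
python3 -c "
from h import *
go(.472,-.3462,.1865);camera('top');print(arm.get_obs()['ft_torque'][2]);camera('scene');print(arm.get_obs()['ft_torque'][2])"
```

```text
pos [ 0.472  -0.3469  0.189 ] yaw 1.807 d [0.007 0.001 0.025] rz 0 q7 0.68 clk 15.4 F [-1.  -3.1  5.4] T [-0.6    0.261  0.156] w 9.609304454495787
0.10838670023016399
0.19438922707175493
```

```bash
cat >> h.py <<'E'
def m(n=8):
    t=[]
    for i in range(n): t.append(arm.get_obs()['ft_torque'][2]);camera('scene')
    go(.472,-.3462,.1865);print('TZ %.3f +- %.3f'%(np.mean(t),np.std(t)/n**.5))
E
python3 -c "
from h import *
m()"
```

```text
pos [ 0.472  -0.3469  0.189 ] yaw 1.808 d [0.006 0.001 0.025] rz 0 q7 0.68 clk 15.9 F [-2.7 -1.9  5.6] T [-0.566  0.319  0.062] w 9.47781169580731
TZ 0.133 +- 0.014
```

play_rows(
  deltas=[
    [[0, 0, 0.01, 0, 0, 0, 255], [0, 0, 0.02, 0, 0, 0, 255], [0, 0, 0.03, 0, 0, 0, 255]],
  ],
)

```text
clock: 16.2
tool_pos: [0.472, -0.3468, 0.189]
eef_rot: [0.0, 0.637, 0.771, -0.0]
contact_force: [-2.5, -2.7, 6.3]
grip_width: 0.107
gripper_force: 30.0
```

```bash
python3 -c "
from h import *
m()"
```

```text
pos [ 0.472  -0.3469  0.189 ] yaw 1.761 d [0.006 0.001 0.025] rz 0 q7 0.63 clk 16.6 F [-2.2 -2.8  6. ] T [-0.569  0.301  0.096] w 9.523555788462074
TZ 0.131 +- 0.011
```

play_rows(
  deltas=[
    [[0, 0, 0.01, 0, 0, 0, 255], [0, 0, 0.02, 0, 0, 0, 255], [0, 0, 0.03, 0, 0, 0, 255]],
  ],
)

```text
clock: 16.9
tool_pos: [0.472, -0.3468, 0.189]
eef_rot: [0.0, 0.655, 0.756, -0.0]
contact_force: [-2.0, -2.8, 5.1]
grip_width: 0.114
gripper_force: 30.0
```

```bash
python3 -c "
from h import *
m()"
```

```text
pos [ 0.472  -0.3469  0.189 ] yaw 1.714 d [0.007 0.001 0.025] rz 0 q7 0.59 clk 17.3 F [-1.7 -2.3  6.2] T [-0.59   0.315  0.089] w 9.858459516446695
TZ 0.125 +- 0.014
```

play_rows(
  deltas=[
    [[0, 0, 0.01, 0, 0, 0, 255], [0, 0, 0.02, 0, 0, 0, 255], [0, 0, 0.03, 0, 0, 0, 255]],
  ],
)

```text
clock: 17.6
tool_pos: [0.472, -0.3468, 0.189]
eef_rot: [0.0, 0.673, 0.74, -0.0]
contact_force: [-2.9, -2.0, 5.0]
grip_width: 0.113
gripper_force: 30.0
```

```bash
python3 -c "
from h import *
m()"
```

```text
pos [ 0.472  -0.3469  0.189 ] yaw 1.666 d [0.007 0.001 0.025] rz 0 q7 0.54 clk 18.0 F [-2.4 -2.9  6.4] T [-0.532  0.319  0.062] w 10.038720258001314
TZ 0.143 +- 0.008
```

play_rows(
  deltas=[
    [[0, 0, 0.01, 0, 0, 0, 255], [0, 0, 0.02, 0, 0, 0, 255], [0, 0, 0.03, 0, 0, 0, 255]],
  ],
)

```text
clock: 18.3
tool_pos: [0.4719, -0.3469, 0.189]
eef_rot: [0.0, 0.69, 0.724, -0.0]
contact_force: [-2.6, -2.9, 5.5]
grip_width: 0.109
gripper_force: 30.1
```

```bash
python3 -c "
from h import *
m()"
```

```text
pos [ 0.4719 -0.3469  0.189 ] yaw 1.619 d [0.007 0.001 0.025] rz 0 q7 0.5 clk 18.7 F [-1.6 -2.6  5.7] T [-0.522  0.414  0.171] w 9.69671546467279
TZ 0.202 +- 0.012
```

play_rows(
  deltas=[
    [[0, 0, 0.01, 0, 0, 0, 255], [0, 0, 0.02, 0, 0, 0, 255], [0, 0, 0.03, 0, 0, 0, 255]],
  ],
)

```text
clock: 19.0
tool_pos: [0.4719, -0.3469, 0.189]
eef_rot: [0.0, 0.707, 0.707, -0.0]
contact_force: [-2.0, -3.1, 5.5]
grip_width: 0.114
gripper_force: 30.1
```

```bash
python3 -c "
from h import *
m(16)"
```

```text
pos [ 0.4719 -0.3469  0.189 ] yaw 1.572 d [0.007 0.001 0.025] rz 0 q7 0.45 clk 19.8 F [-2.2 -2.3  6.7] T [-0.572  0.466  0.215] w 9.72557367058579
TZ 0.227 +- 0.004
```

play_rows(
  deltas=[
    [[0, 0, 0.01, 0, 0, 0, 255], [0, 0, 0.02, 0, 0, 0, 255], [0, 0, 0.022, 0, 0, 0, 255]],
  ],
)

```text
clock: 20.1
tool_pos: [0.4719, -0.3468, 0.189]
eef_rot: [0.0, 0.719, 0.695, -0.0]
contact_force: [-2.3, -2.6, 5.0]
grip_width: 0.109
gripper_force: 30.1
```

```bash
python3 -c "
from h import *
m(24)"
```

```text
pos [ 0.4719 -0.3469  0.189 ] yaw 1.538 d [0.007 0.001 0.025] rz 0 q7 0.42 clk 21.3 F [-1.8 -2.3  4.8] T [-0.596  0.41   0.295] w 9.539744439894399
TZ 0.296 +- 0.005
```

play_rows(
  deltas=[
    [[0, 0, 0, 0, 0, 0, 220], [0, 0, 0, 0, 0, 0, 190], [0, 0, 0, 0, 0, 0, 180], [0, 0, 0, 0, 0, 0, 180], [0, 0, 0, 0, 0, 0, 180], [0, 0, 0, 0, 0, 0, 180]],
  ],
)

```text
clock: 21.9
tool_pos: [0.4722, -0.3461, 0.1885]
eef_rot: [-0.0, 0.719, 0.695, 0.0]
contact_force: [-0.0, 0.1, -0.6]
grip_width: 0.285
gripper_force: 0.0
```

play_rows(
  deltas=[
    [[0, 0, 0, 0, 0, -0.2, 180], [0, 0, 0, 0, 0, -0.6, 180], [0, 0, 0, 0, 0, -1, 180], [0, 0, 0, 0, 0, -1, 180]],
  ],
)

```text
clock: 22.3
tool_pos: [0.4741, -0.347, 0.2945]
eef_rot: [0.004, 0.719, 0.695, 0.001]
contact_force: [0.0, -0.9, 0.1]
grip_width: 0.295
gripper_force: 0.0
```

play_rows(
  deltas=[
    [[0, 0, 0, -0.4, -0.4, 0, 180], [0, 0, 0, -0.8, -0.8, 0, 180], [0, 0, 0, -1, -1, 0, 180], [0, 0, 0, -1, -1, 0, 180]],
  ],
)

```text
clock: 22.7
tool_pos: [0.363, -0.4478, 0.288]
eef_rot: [-0.0, 0.722, 0.692, -0.001]
contact_force: [0.4, -0.7, -0.3]
grip_width: 0.293
gripper_force: 0.0
```

```bash
python3 - <<'E'
from h import *
go(.472,-.3462,.253)
im,_=snap('top','t5');b=im[:,:,::-1]
jm,_=snap('scene','s5');c=jm[:,:,::-1];u=[303,189]
A=cv2.resize(b[176:261,240:325],(595,595),interpolation=cv2.INTER_CUBIC)[:, :]
B=cv2.resize(c[u[1]-35:u[1]+35,u[0]-45:u[0]+45],(400,311),interpolation=cv2.INTER_CUBIC)
A=cv2.resize(A,(400,400));o=np.zeros((400,800,3),np.uint8);o[:,:400]=np.clip(A*1.4,0,255);o[:311,400:]=B
cv2.imwrite('pics/f.png',o)
E
```

```text
pos [ 0.363  -0.4478  0.288 ] yaw 1.527 d [1.063 1.046 0.345] rz 0 q7 0.7 clk 22.7 F [ 0.4 -0.7 -0.3] T [-0.031 -0.131 -0.033] w 25.482129037959737
```

View pics/f.png

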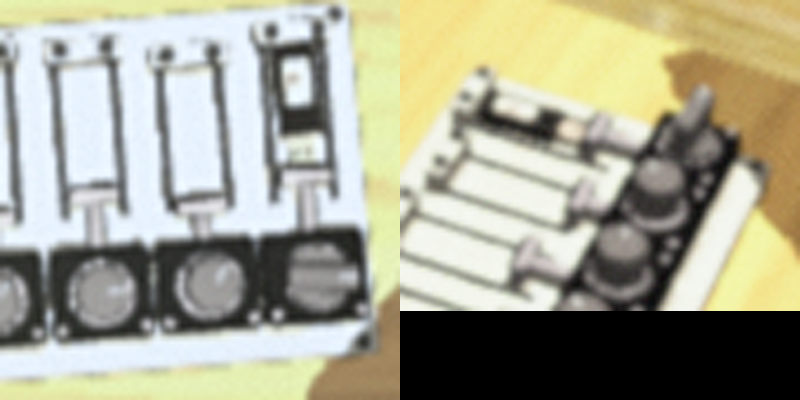

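The stick is clamped lengthwise between the jaw at (303,180) and the stop at (293,40). The wing knob is turned across, and the neighbour knobs' marks haven't moved.

```bash
python3 -c "
from h import *
print(arm.close_job())"
```

```text
the job is handed in; nothing more can be done
None
```

The job is handed in: the stick lies flat and lengthwise in the wing-knob clamp's bay, home against the stop and gripped at about 12–13 N (estimated from knob torque and angle), with the arm clear and only the stick and the wing knob handled.

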